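# Square up the tilting fence of a slab-building jig

## Task

The tilting wooden fence of the slab-building jig has been left leaning in over its bed. Take the standing square by its foot, press it down on the bed and slide it against the fence until the fence has come upright and sits flush along the whole blade, and hold it there pressed against both faces, with about a kilogram's push on each, for a second; then draw it away without dragging the fence and stand it upright on the middle of its cork mat again. Touch the fence only with the square, never press hard, and leave the other things on the table where they are.

Things in the scene. Friction and masses are not known exactly. Their poses are not given: they have to be found in the camera images.
- jig: slab-building jig, fixed: a grey steel base frame that carries the deck (a wooden bed with a tilting fence across its far end). Origin on the table under the frame; x along the bed to the fence, y left, z up. The deck stands on levelling screws in slots and is not measured: it may sit up to 6 mm off along x, 3 mm along y, 0.03 rad in yaw, its bed top 34 to 38 mm above the table
- tilt (a joint): tilt of the fence in rad: 0 upright, square to the bed; positive leans in over the bed, negative leans back. It turns about the pivot line at the bottom of its front face. Stiff pivot bolts: it stays where it is left, gives way at about 0.25 N m (2 N pushed near its top), is rigid at the pivot line, and can be pushed past upright as easily as up to it
- fence_spot (a point): nominal place of the fence's pivot line on the jig (x = +90, y = 0, 36 mm above the table; the true one may lie off as the deck does). The wooden fence is 206 mm wide, 16 mm thick, 122 mm high. The bed runs from it 230 mm towards -x, 214 mm wide. Steel cheek plates with black knobs stand at the fence's ends, |y| 107 to 132 mm, 0.12 m high over the table
- square: standing square, about 0.36 kg: aluminium foot 160 long (x) x 22 wide (y) x 30 mm high, with a steel blade 24 (x) x 5 (y) mm rising from its +x end to 115 mm above the underside. Origin at the centre of the foot's underside, z up; blade edge and foot end share one plane at x = +80 mm, exactly square to the underside. Grip it across the 22 mm width, behind the blade
- square_grip (a point): grip point on the square's foot: x = -10 mm, y = 0, 26 mm above its underside
- cork_mat: cork mat fixed to the table, 190 (x) x 80 (y) x 4 mm, the square's place; origin at the centre of its underside
- slip_jar: clear jar with black lid, 63 mm across, 94 mm high, a bystander; origin at its underside
- mug: white mug with green dots, 78 mm across, 93 mm high, a bystander; origin at its underside
- glaze_pot: white pot with blue lid, 71 mm across, 76 mm high, a bystander; origin at its underside
- rubber_rib: red kidney-shaped rib, 46 x 116 x 8 mm, a bystander; origin at its underside

How it is judged:
On the way:
1. the held square is pressed on the bed and against the fence, 5 to 25 N on each, with its foot flat on the bed and the fence upright, for 0.5 s (contact force between the fingers and square above 5 N and contact force between square and bed between 5 and 25 N and contact force between square and fence_board between 5 and 25 N and angle between square's own z axis and vertical below 0.02 rad and value of joint tilt between -0.015 and 0.015 rad), for 0.5 s.
At the end, for the whole second after the job is handed in: the fence is upright to within 0.015 rad (under 2 mm at its top), and the square stands released, upright and at rest on the cork mat, its middle within 30 mm of the mat's middle in each direction (value of joint tilt between -0.015 and 0.015 rad and x of square in the frame of cork_mat between -0.03 and 0.03 m and y of square in the frame of cork_mat between -0.03 and 0.03 m and height (world z) of square below 0.008 m and angle between square's own z axis and vertical below 0.05 rad and linear speed of square below 0.02 m/s); the robot touches nothing.
It fails at once if the square pressed on the bed with more than 40 N (contact force between square and bed above 40 N).
It fails at once if the square pressed on the fence with more than 40 N (contact force between square and fence_board above 40 N).
It fails at once if the fence touched by the robot itself (contact force between any of the fingers, the arm and fence_board above 0.5 N).
It fails at once if a bystander shifted by more than 20 mm (distance of any of slip_jar, mug, glaze_pot, rubber_rib from where it was at the start of the episode above 0.02 m).
It also fails if it takes over 67 s, if anything falls off the work surface, if the arm or the gripper's body presses on something with over 40 N, if the wrist force passes 120 N, or if a joint passes its speed limit or range.

## Robot

A 7-joint arm with a two-finger parallel gripper is mounted at the origin on a cart in front of the work surface, level with it; the furniture and walls round the work are solid. World frame = base frame: x ahead of the robot, y to its left, z up, the work surface at z = 0. Lengths are in m, angles in rad, forces in N, time in s.
With the tool pointing down it reaches from about 0.4 to 0.85 m from the base axis. Payload 10.4 kg.
Tool frame: the origin (TCP) lies at the very end of the fingers, on their centre line; the grasp point (between the pads) lies r.tcp_to_grasp behind it (r.tcp_to_grasp is the distance from the TCP to the grasp point, in m); z points along the fingers, y is the line along which they close (so a half turn about z gives the same grasp; the last joint's range is limited). The gripper opens to 87 mm and grips with 3 to 60 N. Pads are 19 mm wide; open, the fingers measure 117 mm over their backs; the gripper's body (75 mm by 190 mm) begins 51 mm behind the grasp point.
Start: joints at [1.311, 0.332, -0.065, 1.46, 0.022, 1.35, -0.088], TCP at [0.147, -0.608, 0.223] pointing down, gripper open.
Joint ranges: [-2.6, 2.6], [-0.5, 2.12], [-1.47, 1.34], [0.16, 2.42], [-1.27, 4.41], [0.06, 2.06], [-2.6, 2.6]. Speed limits (rad/s): [2.22, 2.22, 2.79, 2.79, 3.14, 3.14, 3.14].

## Interface

Orientations are given as a unit quaternion [x, y, z, w].
In Python, from bench import monitor, cams, ticket, r gives the robot as it stands.
- The arm moves only by the shell command python3 -m crank 'ROWS' [OPENING] [FORCE]. ROWS is a JSON object whose one key "steps" holds a list of rows, each a list of 2 entries, a list of its own where there are three numbers: the shift along the world's x, y, z in units of 25 mm (1.0 is 25 mm), then the turn, a rotation vector about the world's x, y, z in units of 5 degrees (1.0 is 5 degrees). In form: {"steps": [[[x, y, z], [ax, ay, az]], ...]}. A call has 1 to 10 rows; each row shifts and turns the commanded pose from where the row before left it; what a row does not reach is not made up. A row lasts 1/12 s, in which the tool goes at most 41.7 mm and 7.16 degrees, less where a joint would pass 70% of its speed; a pose out of reach is approached as far as the arm can. A call is refused whole if a number of a shift passes 1 or a number of a turn 1, either way. A call with a gripper value outside its range is refused whole. OPENING is the finger opening in mm, from 0 to 87, set as the call begins (- or left out, the last holds). The fingers move at their own pace and stop on an object; FORCE is the grip in N (left out, the last holds). Time passes only in rows, so rows that do not move let the fingers close. It gives the time, the measured TCP pose, the force, the opening and the grip force at its end, in the units of the state.
- monitor.read_state(): the state, without advancing time (a new reading comes with each control period).
- cams.camera(name): name is "scene" or "top" or "wrist"; returns a dict with "pixels" (384x512x3 uint8, blue, green, red), "z_map" (384x512 float32, m along the optical axis (not along the pixel's ray), 0 where there is no reading), "vfov" (degrees; the focal length in pixels is half the picture's height over the tangent of half this angle, whatever the lens; pixels are square), "cx", "cy" (the principal point, pixels), "T" (4x4, takes a point from camera to world coordinates). Camera axes: x right, y up, looking along -z (the intrinsics and any distortion apply to the point x, -y, -z); pixel columns grow to the right and rows downward; lengths in m; the calibration is good to about 2 mm. The wrist camera is an equidistant fisheye: a pixel r from the principal point sees the ray r / f radians off the axis. A picture is of the moment at which its call begins.
- ticket.close_job(): hands the job in; it is judged then, once.
The state is a dict: "time": time; "joint_positions": joint angles; "joint_vel": joint speeds; "joint_torque": joint torques, N m; "ee_pos": TCP position; "eef_rot": TCP orientation; "ft_force": force on the tool from outside, world axes, zero at the start; "torque": the same for the moment, N m; "width": finger opening in m; "grip_force": force on a finger pad.
Only numpy, scipy, OpenCV 4.12 (cv2) and the standard library are available. Lean on these libraries where they do the work, as an engineer would, in place of code of your own. Each camera call takes 0.05 s, during which the arm holds its last target. There are 200 camera calls.

## Working session

There is one attempt and no reset: what is moved stays moved. The work goes in short steps, Python scripts to look and compute and a shell command to move; the robot and the scene stay as the last step left them, time stands still between calls to the robot, and variables do not carry over. Pictures are saved under pics/ and viewed, at most 10 in all, crops included, and the job is handed in when it is done.

```bash
ls; mkdir -p pics; cat > h.py <<'E'
import numpy as np, cv2
from bench import monitor, cams, ticket, r
def K(c):
    h=c["pixels"].shape[0]; return h/2/np.tan(np.radians(c["vfov"])/2)
def cloud(c):
    f=K(c); z=c["z_map"]; h,w=z.shape
    u,v=np.meshgrid(np.arange(w),np.arange(h))
    P=np.stack([(u-c["cx"])/f*z,-(v-c["cy"])/f*z,-z],-1)
    W=P@c["T"][:3,:3].T+c["T"][:3,3]; W[z==0]=np.nan
    return W
E
python3 - <<'E'
from h import *
s=monitor.read_state(); print(s, r.tcp_to_grasp)
ims=[]
for n in ("scene","top"):
    c=cams.camera(n); np.save(f"{n}.npy",c,allow_pickle=True); cv2.imwrite(f"pics/{n}.png",c["pixels"]); print(n,c["vfov"],c["cx"],c["cy"],c["T"].round(3).tolist())
E
```

```text
pics
{'time': 0.0, 'joint_positions': array([ 1.31140899,  0.33289619, -0.06471171,  1.46092809,  0.02160935,
        1.34985141, -0.08852598]), 'joint_vel': array([ 9.34399991e-05,  9.45158711e-04, -3.63907372e-04, -1.55603895e-03,
        3.01679022e-04,  5.33682522e-04, -1.02073072e-04]), 'joint_torque': array([ 5.07401073e-04, -6.23252463e+01,  2.44996359e-02, -3.89902103e+01,
       -6.14845916e-02,  3.95232753e-02,  1.44660626e-04]), 'ee_pos': array([ 0.14652676, -0.60720449,  0.22174508]), 'eef_rot': array([ 9.92998950e-01,  1.18121146e-01, -1.14956718e-04, -6.83960642e-04]), 'ft_force': array([0.38858841, 0.27553712, 1.32204741]), 'torque': array([ 0.04597999, -0.00351081,  0.01019239]), 'grip_force': 0.0, 'width': 0.08714042861595694} 0.0187
scene 43.623253341644926 256.52286088695473 196.9245106320913 [[-0.859, 0.372, -0.352, 0.025], [-0.512, -0.602, 0.613, 0.933], [0.016, 0.707, 0.707, 1.136], [0.0, 0.0, 0.0, 1.0]]
top 56.47355108971547 255.182424697318 195.85017602159445 [[0.085, 0.972, -0.22, 0.275], [-0.996, 0.083, -0.017, -0.012], [0.002, 0.22, 0.975, 1.373], [0.0, 0.0, 0.0, 1.0]]
```

View pics/scene.png

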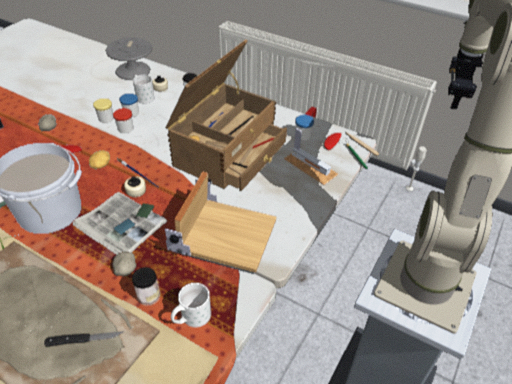

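View pics/top.png

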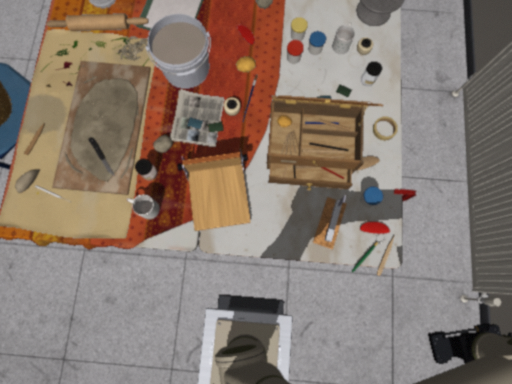

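The scene view shows the jig at about (225,225), with the fence at its left end, and the cork mat and square near (315,165). In the top view the jig is at (218,190), the mat and square at (332,218), the rib at (375,227) and the pot at (372,192). I'll zoom in on both.

```bash
python3 - <<'E'
from h import *
C={n:np.load(f"{n}.npy",allow_pickle=True).item() for n in("scene","top")}
def crop(n,x,y,w,h,k): return cv2.resize(C[n]["pixels"][y:y+h,x:x+w],None,fx=k,fy=k,interpolation=cv2.INTER_CUBIC)
a=crop("top",175,140,100,100,4);b=crop("top",300,180,100,100,4)
d=crop("scene",150,160,133,66+44,3)[:, :400];e=crop("scene",270,110,100,50,4)
im=np.zeros((600,800,3),np.uint8); im[:400,:400]=a;im[:400,400:]=b;im[400:,:399]=d[:200,:399];im[400:,400:]=e
im[400:,400:]=crop("scene",270,130,100,50,4)
cv2.imwrite("pics/z.png",im)
W=cloud(C["top"])
for n,p in dict(sqfoot=(335,225),mat=(325,225),bedlo=(222,222),bedmid=(218,190),fencetop=(216,158),table=(290,225),rib=(375,227),pot=(372,192),box=(300,183),jar=(146,168),mug=(146,206)).items(): print(n,W[p[1],p[0]].round(4))
E
```

```text
sqfoot [ 0.4896 -0.2981  0.0377]
mat [ 0.4918 -0.267   0.0036]
bedlo [0.4654 0.1268 0.0331]
bedmid [0.5872 0.1549 0.036 ]
fencetop [0.6745 0.1592 0.1593]
table [ 4.808e-01 -1.328e-01  1.000e-04]
rib [ 0.4993 -0.4571  0.0103]
pot [ 0.6192 -0.4231  0.0758]
box [ 0.6422 -0.1579  0.0349]
jar [0.6358 0.4254 0.0905]
mug [0.5063 0.4303 0.0077]
```

View pics/z.png

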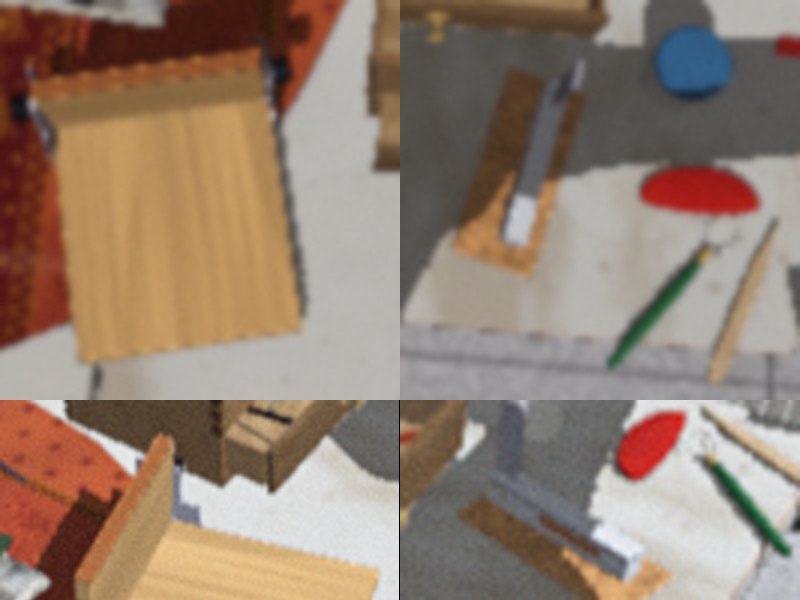

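The zoom shows the fence leaning toward the bed. The square stands on the mat with its foot running from px (316,237) to (340,203) and the blade at the far (+x) end. Next I'll fit the geometry.

```bash
python3 - <<'E'
from h import *
for n in("top","scene"):
    c=np.load(f"{n}.npy",allow_pickle=True).item(); W=cloud(c); x,y,z=W[...,0],W[...,1],W[...,2]
    hsv=cv2.cvtColor(c["pixels"],cv2.COLOR_BGR2HSV)
    near=(x>.40)&(x<.63)&(y<-.2)&(y>-.37)
    def rect(m,lab,e=True):
        m=cv2.morphologyEx(m.astype(np.uint8),cv2.MORPH_OPEN,np.ones((2,2))) if e else m
        P=W[m>0]; 
        if len(P)<5: print(n,lab,len(P));return
        q=cv2.minAreaRect(P[:,:2].astype(np.float32)); b=cv2.boxPoints(q)
        print(n,lab,len(P),"c",np.round(q[0],4),"sz",np.round(q[1],4),"ang",round(q[2],1),"z",np.median(P[:,2]).round(4),"box",b.round(3).tolist())
    rect(near&(z>.02)&(z<.042),"foot")
    rect(near&(z>.06)&(z<.13),"blade",False)
    rect(near&(z<.015)&(hsv[...,1]>75)&(hsv[...,0]<25),"mat")
    j=(y>0)&(y<.32)&(x>.38)&(x<.8)
    wood=(hsv[...,0]>8)&(hsv[...,0]<25)&(hsv[...,1]>60)
    bed=j&wood&(z>.026)&(z<.046); rect(bed,"bed")
    P=W[bed]; print(" bedplane",np.linalg.lstsq(np.c_[P[:,:2]-P[:,:2].mean(0),np.ones(len(P))],P[:,2],rcond=None)[0].round(4),P[:,:2].mean(0))
    F=W[j&wood&(z>.06)&(z<.2)]; print(" fence",len(F),F.min(0).round(3),F.max(0).round(3))
    rect(j&(z>.06)&(z<.2)&(hsv[...,0]<25)&(hsv[...,1]>60),"fence")
E
```

```text
top foot 253 c [ 0.5064 -0.3006] sz [0.0307 0.1537] ang 77.0 z nan box [[0.42800000309944153, -0.2980000078678131], [0.578000009059906, -0.3330000042915344], [0.5849999785423279, -0.30300000309944153], [0.4350000023841858, -0.2680000066757202]]
top blade 31 c [ 0.5769 -0.3107] sz [0.0056 0.0241] ang 76.6 z 0.0987 box [[0.5649999976158142, -0.3109999895095825], [0.5879999995231628, -0.3160000145435333], [0.5889999866485596, -0.3109999895095825], [0.5659999847412109, -0.3050000071525574]]
top mat 715 c [ 0.4998 -0.2878] sz [0.0832 0.1904] ang 75.1 z nan box [[0.3970000147819519, -0.30399999022483826], [0.5809999704360962, -0.35199999809265137], [0.6029999852180481, -0.2720000147819519], [0.4180000126361847, -0.22300000488758087]]
top bed 3307 c [0.52   0.1431] sz [0.2101 0.3161] ang 34.5 z nan box [[0.3440000116825104, 0.21400000154972076], [0.5230000019073486, -0.04699999839067459], [0.6959999799728394, 0.07199999690055847], [0.5170000195503235, 0.3330000042915344]]
 bedplane [ 0.0009 -0.0023  0.0355] [0.56200961 0.15051098]
 fence 628 [0.643 0.075 0.06 ] [0.706 0.29  0.164]
top fence
[... 865 characters left out ...]
3, -0.3019999861717224], [0.597000002861023, -0.2720000147819519], [0.5860000252723694, -0.19599999487400055]]
scene bed 4241 c [0.5681 0.1429] sz [0.2281 0.2399] ang 14.5 z nan box [[0.42800000309944153, 0.23100000619888306], [0.4880000054836273, -0.0020000000949949026], [0.7089999914169312, 0.054999999701976776], [0.6489999890327454, 0.2879999876022339]]
 bedplane [ 0.004  -0.0052  0.0379] [0.55871771 0.1593842 ]
 fence 969 [0.622 0.05  0.06 ] [0.706 0.28  0.167]
scene fence 964 c [0.696 0.125] sz [0.0329 0.3301] ang 19.7 z nan box [[0.625, 0.2750000059604645], [0.7360000014305115, -0.035999998450279236], [0.7670000195503235, -0.02500000037252903], [0.656000018119812, 0.28600001335144043]]
```

```bash
python3 -m crank '{"steps": [[[0.7,0.63,0],[0,0,-0.3]],[[0.7,0.63,0],[0,0,-0.3]],[[0.7,0.63,0],[0,0,-0.3]],[[0.7,0.63,0],[0,0,-0.3]],[[0.7,0.63,0],[0,0,-0.3]],[[0.7,0.63,0],[0,0,-0.3]],[[0.7,0.63,0],[0,0,-0.3]],[[0.7,0.63,0],[0,0,-0.3]],[[0.7,0.63,0],[0,0,-0.3]],[[0.7,0.63,0],[0,0,-0.3]]]}' 60 30
python3 -m crank '{"steps": [[[0.7,0.63,0],[0,0,-0.3]],[[0.7,0.63,0],[0,0,-0.3]],[[0.7,0.63,0],[0,0,-0.3]],[[0.7,0.63,0],[0,0,-0.3]],[[0.7,0.63,0],[0,0,-0.3]],[[0.7,0.63,0],[0,0,-0.3]],[[0.7,0.63,0],[0,0,-0.3]],[[0.7,0.63,0],[0,0,-0.3]],[[0.7,0.63,0],[0,0,-0.3]],[[0,0,0],[0,0,0]]]}'
python3 - <<'E'
from h import *
c=cams.camera("wrist"); np.save("w1.npy",c,allow_pickle=True); cv2.imwrite("pics/w1.png",c["pixels"]); print(c["vfov"],c["T"].round(3))
E
```

```text
time: 0.93
ee_pos: [0.3222, -0.449, 0.2223]
eef_rot: [1.0, -0.013, -0.0, -0.0]
ft_force: [0.3, -0.3, 0.5]
width: 0.06
grip_force: 0.0
time: 1.77
ee_pos: [0.4825, -0.3036, 0.2222]
eef_rot: [0.992, -0.128, 0.0, -0.001]
ft_force: [0.3, 1.1, -0.1]
width: 0.06
grip_force: 0.0
65.70646984690485 [[-0.253  0.927  0.279  0.56 ]
 [-0.968 -0.241 -0.075 -0.323]
 [-0.002 -0.288  0.957  0.384]
 [ 0.     0.     0.     1.   ]]
```

View pics/w1.png

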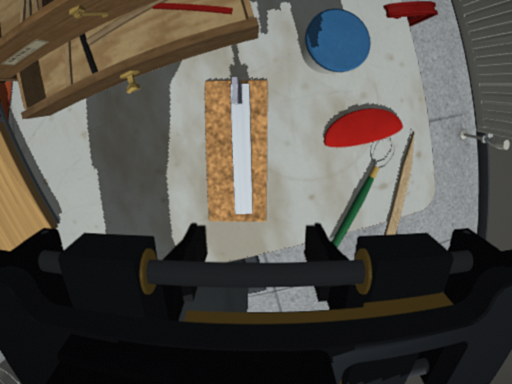

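The wrist view shows the mat at px (205-268, 80-221) and the pale foot top at px (233-251, 80-214). The square sits slightly right of the mat's middle. I'll cast rays for the grip, and fit the jig from the earlier clouds.

```bash
cat >> h.py <<'E'
def wray(c,uv,z):
    f=K(c); d=np.asarray(uv,float)-[c["cx"],c["cy"]]; rr=np.hypot(*d.T)+1e-9; th=rr/f
    v=np.stack([np.sin(th)*d[:,0]/rr,-np.sin(th)*d[:,1]/rr,-np.cos(th)],1)@c["T"][:3,:3].T; o=c["T"][:3,3]
    return o+v*((z-o[2])/v[:,2])[:,None]
def blob(c,mask,z,lab):
    cs,_=cv2.findContours(mask.astype(np.uint8),cv2.RETR_EXTERNAL,cv2.CHAIN_APPROX_NONE)
    k=max(cs,key=cv2.contourArea)[:,0]; P=wray(c,k,z); q=cv2.minAreaRect(P[:,:2].astype(np.float32))
    print(lab,"c",np.round(q[0],4),"sz",np.round(q[1],4),"ang",round(q[2],2)); return q
E
python3 - <<'E'
from h import *
c=np.load("w1.npy",allow_pickle=True).item(); hsv=cv2.cvtColor(c["pixels"],cv2.COLOR_BGR2HSV)
roi=np.zeros(hsv.shape[:2],bool); roi[70:228,200:273]=1
cork=roi&(hsv[...,1]>90)&(hsv[...,0]<25)
blob(c,cork,.004,"mat")
ys,xs=np.nonzero(cork); 
inner=np.zeros_like(roi); inner[105:220,225:258]=1
ft=inner&(hsv[...,1]<60)&(hsv[...,2]>150); ys,xs=np.nonzero(ft); print(xs.min(),xs.max(),ys.min(),ys.max())
blob(c,ft,.034,"foottop")
# jig
rng=np.random.default_rng(0)
for n in("scene","top"):
    c=np.load(f"{n}.npy",allow_pickle=True).item(); W=cloud(c); x,y,z=W[...,0],W[...,1],W[...,2]
    hs=cv2.cvtColor(c["pixels"],cv2.COLOR_BGR2HSV); wood=(hs[...,0]>8)&(hs[...,0]<25)&(hs[...,1]>60)
    P=W[(y>.07)&(y<.27)&(x>.58)&(x<.72)&(z>.055)&(z<.15)&wood]
    best=0
    for _ in range(2000):
        a,b,d=P[rng.choice(len(P),3)]; nn=np.cross(b-a,d-a); nn/=np.linalg.norm(nn)+1e-12
        m=abs((P-a)@nn)<.0025
        if m.sum()>best: best=m.sum();bm=m
    Q=P[bm];q0=Q.mean(0);nn=np.linalg.svd(Q-q0)[2][2]; nn*=np.sign(nn[0])
    print(n,"fence plane",len(P),best,"yaw",np.degrees(np.arctan2(nn[1],nn[0])).round(2),"tilt",np.arcsin(nn[2]).round(3),"mean",q0.round(4))
    u=np.array([nn[0],nn[1]])/np.hypot(*nn[:2]); h=.036
    pv=q0+ (-(nn[2]*(h-q0[2]))/np.hypot(*nn[:2]))*np.r_[u,0]; pv[2]=h; print(" pivot pt",pv.round(4))
    B=W[(y>0)&(y<.32)&(x>.38)&(x<.8)&wood&(z>.026)&(z<.046)][:,:2]
    for yaw in(np.radians(14.5),):
        e=np.array([np.cos(yaw),np.sin(yaw)]);l=np.array([-e[1],e[0]]);s=B@e;t=B@l
        k=[];
        for s0 in np.arange(s.min()+.02,s.min()+.2,.01):
            tt=t[abs(s-s0)<.005]; k.append((s0,*np.percentile(tt,[1,99])))
        k=np.array(k);print(" s0",s.min().round(4),"right/left edges slope deg",[np.degrees(np.polyfit(k[:,0],k[:,i],1)[0]).round(2) for i in(1,2)],"mid t",((k[:,1]+k[:,2])/2).mean().round(4),"w",(k[:,2]-k[:,1]).mean().round(4))
E
```

```text
mat c [ 0.5058 -0.2823] sz [0.0792 0.1896] ang 75.24
231 252 105 213
foottop c [ 0.4993 -0.2892] sz [0.0223 0.1341] ang 76.8
scene fence plane 555 555 yaw 13.36 tilt 0.079 mean [0.6708 0.1777 0.1045]
 pivot pt [0.6761 0.1789 0.036 ]
 s0 0.4665 right/left edges slope deg [np.float64(-0.51), np.float64(-1.24)] mid t 0.0089 w 0.2077
top fence plane 345 345 yaw 13.37 tilt 0.074 mean [0.671  0.1726 0.1039]
 pivot pt [0.6759 0.1738 0.036 ]
 s0 0.4659 right/left edges slope deg [np.float64(-1.24), np.float64(-1.44)] mid t 0.0046 w 0.2077
```

Everything agrees. The grip is at about (0.502, -0.290) with yaw -13.2°. The fence yaw is 13.4°, its tilt about 0.077, and the pivot middle about (0.676, 0.179).

```bash
python3 -m crank '{"steps": [[[0.79,0.54,0],[0,0,0.28]],[[0,0,-1],[0,0,0]],[[0,0,-1],[0,0,0]],[[0,0,-1],[0,0,0]],[[0,0,-1],[0,0,0]],[[0,0,-1],[0,0,0]],[[0,0,-1],[0,0,0]],[[0,0,0],[0,0,0]],[[0,0,0],[0,0,0]]]}' 60
```

```text
time: 2.57
ee_pos: [0.4976, -0.2951, 0.0719]
eef_rot: [0.993, -0.118, -0.001, -0.0]
ft_force: [0.8, -0.8, 1.3]
width: 0.0599
grip_force: 0.0
```

```bash
python3 -m crank '{"steps": [[[0.18,0.2,-0.44],[0,0,0]],[[0,0,-0.7],[0,0,0]],[[0,0,-0.7],[0,0,0]],[[0,0,-0.6],[0,0,0]],[[0,0,0],[0,0,0]],[[0,0,0],[0,0,0]]]}' 60
python3 -m crank '{"steps": [[[0,0,0],[0,0,0]],[[0,0,0],[0,0,0]],[[0,0,0],[0,0,0]],[[0,0,0],[0,0,0]],[[0,0,0],[0,0,0]],[[0,0,0],[0,0,0]]]}' 0 45
```

```text
time: 3.07
ee_pos: [0.5039, -0.2897, 0.0122]
eef_rot: [0.993, -0.118, 0.0, 0.0]
ft_force: [-0.5, -0.4, 0.4]
width: 0.0598
grip_force: 0.0
time: 3.57
ee_pos: [0.5035, -0.2899, 0.0118]
eef_rot: [0.993, -0.118, 0.0, 0.0]
ft_force: [-0.6, 0.3, 0.1]
width: 0.0276
grip_force: 0.0
```

```bash
python3 -m crank '{"steps": [[[0,0,0],[0,0,0]],[[0,0,0],[0,0,0]],[[0,0,0],[0,0,0]],[[0,0,0],[0,0,0]],[[0,0,0],[0,0,0]],[[0,0,0],[0,0,0]]]}' 0 45
python3 -m crank '{"steps": [[[0,0,0.4],[0,0,0]],[[0,0,0.6],[0,0,0]],[[0,0,0.8],[0,0,0]],[[0,0,0.8],[0,0,0]],[[0,0,0.8],[0,0,0]],[[0,0,0.6],[0,0,0]],[[0,0,0],[0,0,0]],[[0,0,0],[0,0,0]],[[0,0,0],[0,0,0]]]}'
```

```text
time: 4.07
ee_pos: [0.5034, -0.2901, 0.0117]
eef_rot: [0.993, -0.118, 0.0, 0.0]
ft_force: [-1.3, -1.1, 3.3]
width: 0.0215
grip_force: 45.0
time: 4.82
ee_pos: [0.5026, -0.2892, 0.1102]
eef_rot: [0.993, -0.118, -0.001, -0.0]
ft_force: [-0.3, 0.8, -4.3]
width: 0.0217
grip_force: 45.0
```

Held at width 21.7 mm, and the wrist carries the extra weight. Now transport.

```bash
python3 -m crank '{"steps": [[[0.05,0.4,0],[0,0,0.1]],[[0.1,0.8,0],[0,0,0.26]],[[0.1,0.9,0],[0,0,0.28]],[[0.1,0.9,0],[0,0,0.28]],[[0.1,0.9,0],[0,0,0.28]],[[0.1,0.9,0],[0,0,0.28]],[[0.1,0.9,0],[0,0,0.28]],[[0.1,0.9,0],[0,0,0.28]],[[0.1,0.9,0],[0,0,0.28]],[[0.1,0.9,0],[0,0,0.28]]]}'
python3 -m crank '{"steps": [[[0.1,0.9,0],[0,0,0.28]],[[0.1,0.9,0],[0,0,0.28]],[[0.1,0.9,0],[0,0,0.28]],[[0.1,0.9,0],[0,0,0.28]],[[0.1,0.9,0],[0,0,0.28]],[[0.1,0.9,0],[0,0,0.28]],[[0.1,0.9,0],[0,0,0.28]],[[0.1,0.9,0],[0,0,0.28]],[[0.1,0.9,0],[0,0,0.28]],[[0.12,0.9,0],[0,0,0.28]]]}'
python3 -m crank '{"steps": [[[0,0,0],[0,0,0]],[[0,0,0],[0,0,0]],[[0,0,0],[0,0,0]],[[0,0,0],[0,0,0]],[[0,0,0],[0,0,0]]]}'
python3 - <<'E'
from h import *
a=[]
for n in("wrist","scene"):
    c=cams.camera(n); np.save(n+"2.npy",c,allow_pickle=True); a.append(c["pixels"])
s=cv2.resize(a[1][130:290,130:330],(480,384)); w=cv2.resize(a[0][:,:],(320*384//288,320))[:, :]
im=np.zeros((384,800,3),np.uint8); im[:320,:426][:, :]=w[:, :426]; im[:,426:]=s[:, :374]; cv2.imwrite("pics/b.png",im)
print(monitor.read_state())
E
```

```text
time: 5.65
ee_pos: [0.5271, -0.0771, 0.1117]
eef_rot: [1.0, -0.003, 0.0, 0.0]
ft_force: [0.9, -0.2, -3.6]
width: 0.0216
grip_force: 45.0
time: 6.48
ee_pos: [0.552, 0.1478, 0.1117]
eef_rot: [0.993, 0.119, 0.0, 0.0]
ft_force: [-0.3, -0.6, -4.1]
width: 0.0218
grip_force: 45.0
time: 6.9
ee_pos: [0.5526, 0.1443, 0.1116]
eef_rot: [0.993, 0.117, -0.0, 0.0]
ft_force: [1.2, -0.4, -5.2]
width: 0.022
grip_force: 45.0
{'time': 7.0, 'joint_positions': array([ 0.17668222,  0.3699188 , -0.61726033,  1.71366756,  0.2337388 ,
        1.13240636, -1.84551403]), 'joint_vel': array([-8.50962806e-04, -4.18410217e-05, -3.32032998e-03, -2.04175757e-03,
       -2.82981918e-03,  1.14416812e-03,  6.98732333e-04]), 'joint_torque': array([-1.31536033e-01, -5.75519586e+01, -7.95039296e+00, -3.71971536e+01,
        2.47770472e-02, -1.66649907e-01, -2.38465058e-03]), 'ee_pos': array([0.55269118, 0.14445849, 0.11160948]), 'eef_rot': array([9.93166809e-01, 1.16703189e-01, 4.00576572e-05, 2.30027296e-04]), 'ft_force': array([-0.16989019,  0.01884082, -4.24539633]), 'torque': array([0.01396664, 0.0570139 , 0.02247646]), 'grip_force': 44.996913531795144, 'width': 0.021790578648811402}
```

View pics/b.png

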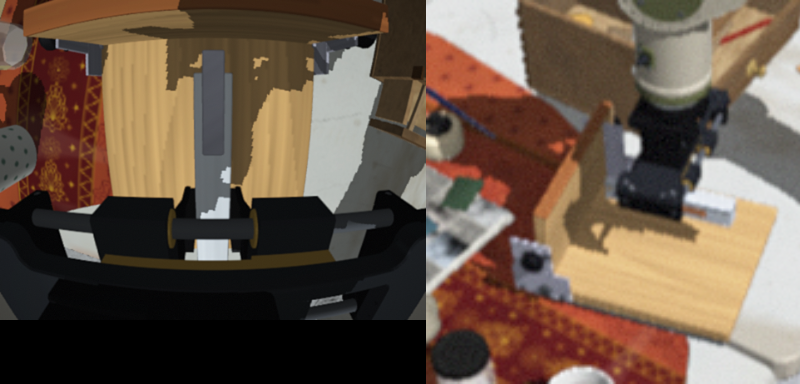

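The square hangs straight over the bed, in line with it, and the fence leans in beyond with clear space in front. I'll lower it in small steps until it touches.

```bash
python3 -m crank '{"steps": [[[0,0.2,-0.4],[0,0,0]],[[0,0,-0.6],[0,0,0]],[[0,0,-0.6],[0,0,0]],[[0,0,-0.5],[0,0,0]],[[0,0,-0.3],[0,0,0]],[[0,0,0],[0,0,0]],[[0,0,0],[0,0,0]],[[0,0,0],[0,0,0]]]}'
python3 -m crank '{"steps": [[[0,0,-0.04],[0,0,0]],[[0,0,-0.04],[0,0,0]],[[0,0,0],[0,0,0]]]}'
python3 -m crank '{"steps": [[[0,0,-0.04],[0,0,0]],[[0,0,0],[0,0,0]],[[0,0,0],[0,0,0]]]}'
```

```text
time: 7.67
ee_pos: [0.5531, 0.1505, 0.0523]
eef_rot: [0.993, 0.117, 0.001, -0.0]
ft_force: [0.2, 0.4, -3.1]
width: 0.0219
grip_force: 45.0
time: 7.92
ee_pos: [0.5528, 0.1501, 0.0498]
eef_rot: [0.993, 0.117, 0.0, 0.0]
ft_force: [0.2, 0.8, -5.0]
width: 0.0213
grip_force: 45.0
time: 8.17
ee_pos: [0.5526, 0.1502, 0.0486]
eef_rot: [0.993, 0.117, 0.0, 0.0]
ft_force: [-0.7, -0.4, -4.8]
width: 0.0217
grip_force: 45.0
```

```bash
for i in 1 2; do python3 -m crank '{"steps": [[[0,0,-0.04],[0,0,0]],[[0,0,0],[0,0,0]],[[0,0,0],[0,0,0]]]}'; done
python3 -m crank '{"steps": [[[0,0,-0.02],[0,0,0]],[[0,0,0],[0,0,0]],[[0,0,0],[0,0,0]]]}'
python3 -m crank '{"steps": [[[0,0,-0.02],[0,0,0]],[[0,0,0],[0,0,0]],[[0,0,0],[0,0,0]]]}'
```

```text
time: 8.42
ee_pos: [0.5526, 0.1502, 0.0475]
eef_rot: [0.993, 0.117, -0.0, 0.0]
ft_force: [0.5, 0.3, -4.3]
width: 0.0217
grip_force: 45.0
time: 8.67
ee_pos: [0.5526, 0.1502, 0.0465]
eef_rot: [0.993, 0.117, -0.0, 0.0]
ft_force: [-0.7, -0.4, -4.5]
width: 0.0218
grip_force: 45.0
time: 8.92
ee_pos: [0.5526, 0.1502, 0.046]
eef_rot: [0.993, 0.117, -0.0, 0.0]
ft_force: [0.4, -0.1, -3.6]
width: 0.0216
grip_force: 45.0
time: 9.17
ee_pos: [0.5526, 0.1502, 0.0456]
eef_rot: [0.993, 0.117, -0.0, 0.0]
ft_force: [-0.0, 0.1, -3.5]
width: 0.0221
grip_force: 45.0
```

```bash
for i in 1 ; do python3 -m crank '{"steps": [[[0,0,-0.02],[0,0,0]],[[0,0,0],[0,0,0]],[[0,0,0],[0,0,0]]]}'
python3 -m crank '{"steps": [[[0,0,-0.02],[0,0,0]],[[0,0,0],[0,0,0]],[[0,0,0],[0,0,0]]]}'
python3 -m crank '{"steps": [[[0,0,-0.02],[0,0,0]],[[0,0,0],[0,0,0]],[[0,0,0],[0,0,0]]]}'; done
```

```text
time: 9.42
ee_pos: [0.5526, 0.1502, 0.045]
eef_rot: [0.993, 0.117, -0.0, 0.0]
ft_force: [-0.6, -0.1, -5.0]
width: 0.0213
grip_force: 45.0
time: 9.67
ee_pos: [0.5526, 0.1501, 0.0445]
eef_rot: [0.993, 0.117, -0.0, 0.0]
ft_force: [-0.2, -0.3, -4.7]
width: 0.0216
grip_force: 45.0
time: 9.92
ee_pos: [0.5526, 0.1502, 0.044]
eef_rot: [0.993, 0.117, -0.0, 0.0]
ft_force: [0.1, -0.5, -3.8]
width: 0.0214
grip_force: 45.0
```

```bash
for i in 1 ; do python3 -m crank '{"steps": [[[0,0,-0.02],[0,0,0]],[[0,0,0],[0,0,0]],[[0,0,0],[0,0,0]]]}'
python3 -m crank '{"steps": [[[0,0,-0.02],[0,0,0]],[[0,0,0],[0,0,0]],[[0,0,0],[0,0,0]]]}'
python3 -m crank '{"steps": [[[0,0,-0.02],[0,0,0]],[[0,0,0],[0,0,0]],[[0,0,0],[0,0,0]]]}'; done | grep -E "ee_pos|ft"
```

```text
ee_pos: [0.5527, 0.1502, 0.0438]
ft_force: [-1.7, -0.5, 1.3]
ee_pos: [0.5527, 0.1502, 0.0438]
ft_force: [-5.3, -2.6, 7.3]
ee_pos: [0.5527, 0.1502, 0.0438]
ft_force: [-8.4, -2.9, 12.4]
```

Contact with the bed is at z=0.0438 and the stiffness is about 11 N/mm. I'll ease off one step and slide toward the fence.

```bash
python3 -m crank '{"steps": [[[0,0,0.02],[0,0,0]],[[0.04,0.01,0],[0,0,0]],[[0.08,0.02,0],[0,0,0]],[[0.08,0.02,0],[0,0,0]],[[0.08,0.02,0],[0,0,0]],[[0,0,0],[0,0,0]]]}'
python3 -m crank '{"steps": [[[0.08,0.018,0],[0,0,0]],[[0.08,0.018,0],[0,0,0]],[[0.08,0.018,0],[0,0,0]],[[0.08,0.018,0],[0,0,0]],[[0,0,0],[0,0,0]]]}'
```

```text
time: 11.17
ee_pos: [0.5597, 0.1522, 0.0438]
eef_rot: [0.993, 0.117, 0.0, 0.0]
ft_force: [-5.2, -1.6, 8.4]
width: 0.0218
grip_force: 45.0
time: 11.58
ee_pos: [0.5677, 0.1541, 0.0439]
eef_rot: [0.993, 0.117, 0.0, 0.0]
ft_force: [-4.3, -0.8, 7.5]
width: 0.0218
grip_force: 45.0
```

```bash
python3 -m crank '{"steps": [[[0.08,0.019,0],[0,0,0]],[[0.08,0.019,0],[0,0,0]],[[0.08,0.019,0],[0,0,0]],[[0.08,0.019,0],[0,0,0]],[[0,0,0],[0,0,0]]]}'
python3 -m crank '{"steps": [[[0.06,0.014,0],[0,0,0]],[[0.06,0.014,0],[0,0,0]],[[0.06,0.014,0],[0,0,0]],[[0,0,0],[0,0,0]]]}'
python3 -m crank '{"steps": [[[0.04,0.01,0],[0,0,0]],[[0.04,0.01,0],[0,0,0]],[[0,0,0],[0,0,0]]]}'
python3 - <<'E'
from h import *
c=cams.camera("scene"); np.save("scene3.npy",c,allow_pickle=True); w=cams.camera("wrist")["pixels"]
s=cv2.resize(c["pixels"][160:260,160:260],(500,500),interpolation=cv2.INTER_CUBIC)
im=np.zeros((500,800,3),np.uint8); im[:,:500]=s; im[:300,500:]=cv2.resize(w[0:225,145:370],(300,300)); cv2.imwrite("pics/c.png",im)
E
```

```text
time: 12.0
ee_pos: [0.5757, 0.156, 0.0438]
eef_rot: [0.993, 0.117, 0.0, 0.0]
ft_force: [-5.1, -1.6, 8.1]
width: 0.0215
grip_force: 45.0
time: 12.33
ee_pos: [0.5801, 0.157, 0.0438]
eef_rot: [0.993, 0.117, -0.0, 0.0]
ft_force: [-5.4, -1.2, 8.2]
width: 0.0219
grip_force: 45.0
time: 12.58
ee_pos: [0.5815, 0.1574, 0.0438]
eef_rot: [0.993, 0.117, -0.001, 0.0]
ft_force: [-8.4, -1.5, 11.3]
width: 0.0215
grip_force: 45.0
```

View pics/c.png

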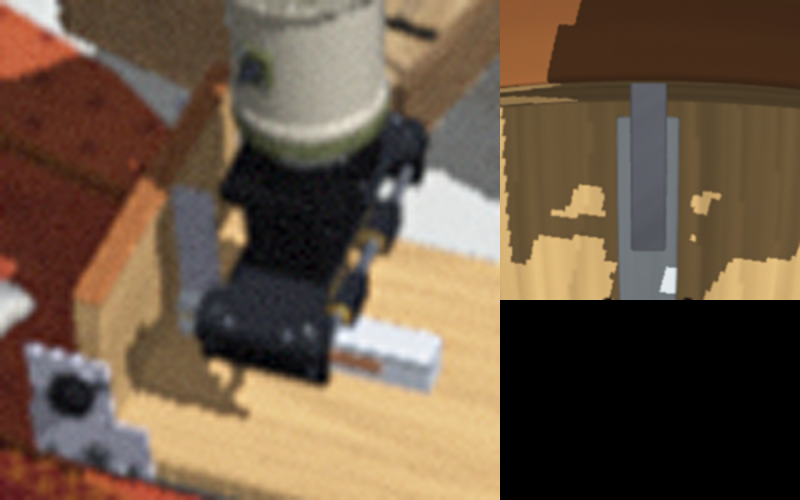

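The blade's top is now at the leaning fence (wrist crop, (648,85)). I'll creep on with a firmer grip, watching the forces.

```bash
python3 -m crank '{"steps": [[[0.03,0.007,0],[0,0,0]],[[0.03,0.007,0],[0,0,0]],[[0,0,0],[0,0,0]]]}' 0 60
for i in 1 2; do python3 -m crank '{"steps": [[[0.03,0.007,0],[0,0,0]],[[0.03,0.007,0],[0,0,0]],[[0,0,0],[0,0,0]]]}' | grep -E "ee|ft";done
```

```text
time: 12.93
ee_pos: [0.5829, 0.1577, 0.0438]
eef_rot: [0.993, 0.117, -0.001, 0.0]
ft_force: [-9.5, -2.6, 11.6]
width: 0.0215
grip_force: 60.0
ee_pos: [0.5844, 0.1581, 0.0439]
eef_rot: [0.993, 0.117, -0.001, 0.0]
ft_force: [-9.0, -1.7, 11.0]
ee_pos: [0.586, 0.1584, 0.0438]
eef_rot: [0.993, 0.117, -0.001, 0.0]
ft_force: [-9.4, -2.0, 11.0]
```

```bash
for i in 1 2 3; do python3 -m crank '{"steps": [[[0.03,0.007,0],[0,0,0]],[[0,0,0],[0,0,0]]]}' | grep -E "ee|ft";done
```

```text
ee_pos: [0.5867, 0.1586, 0.0439]
eef_rot: [0.993, 0.117, -0.001, 0.0]
ft_force: [-9.7, -3.0, 11.8]
ee_pos: [0.5874, 0.1588, 0.0438]
eef_rot: [0.993, 0.117, -0.001, 0.0]
ft_force: [-9.2, -1.8, 10.3]
ee_pos: [0.5882, 0.159, 0.0438]
eef_rot: [0.993, 0.117, -0.001, 0.0]
ft_force: [-9.0, -2.7, 11.3]
```

```bash
for i in 1; do python3 -m crank '{"steps": [[[0.02,0.005,0],[0,0,0]],[[0,0,0],[0,0,0]]]}' | grep -E "ee|ft";done
```

```text
ee_pos: [0.5887, 0.1591, 0.0439]
eef_rot: [0.993, 0.117, -0.001, 0.0]
ft_force: [-9.8, -2.0, 10.4]
```

```bash
for i in 1 2 3; do python3 -m crank '{"steps": [[[0.02,0.005,0],[0,0,0]],[[0,0,0],[0,0,0]]]}' | grep -E "ee_|ft";done
```

```text
ee_pos: [0.5892, 0.1592, 0.0438]
ft_force: [-8.9, -2.7, 11.3]
ee_pos: [0.5896, 0.1593, 0.0438]
ft_force: [-10.2, -2.4, 12.4]
ee_pos: [0.5896, 0.1593, 0.0438]
ft_force: [-11.9, -2.2, 13.8]
```

The forces are rising with no further motion, so the foot is against the rigid pivot line and the fence is upright. Now I'll build up the push on it.

```bash
python3 -m crank '{"steps": [[[0.02,0.005,0.01],[0,0,0]],[[0,0,0],[0,0,0]]]}' | grep -E "ee|ft";python3 -m crank '{"steps": [[[0.02,0.005,0.01],[0,0,0]],[[0,0,0],[0,0,0]]]}' | grep -E "ee|ft";python3 -m crank '{"steps": [[[0.02,0.005,0],[0,0,0]],[[0,0,0],[0,0,0]]]}' | grep -E "ee|ft|time"
```

```text
ee_pos: [0.5897, 0.1593, 0.0438]
eef_rot: [0.993, 0.117, -0.002, 0.001]
ft_force: [-14.2, -3.7, 13.6]
ee_pos: [0.5897, 0.1593, 0.0438]
eef_rot: [0.993, 0.117, -0.002, 0.001]
ft_force: [-14.9, -4.4, 14.6]
time: 15.1
ee_pos: [0.5897, 0.1593, 0.0438]
eef_rot: [0.993, 0.117, -0.003, 0.001]
ft_force: [-17.6, -4.9, 15.9]
```

```bash
python3 -m crank '{"steps": [[[0,0,0.01],[0,0,0]],[[0,0,0.01],[0,0,0]],[[0,0,0],[0,0,0]],[[0,0,0],[0,0,0]],[[0,0,0],[0,0,0]],[[0,0,0],[0,0,0]]]}' 
python3 - <<'E'
from h import *
rng=np.random.default_rng(0)
print(monitor.read_state()["ft_force"],monitor.read_state()["torque"])
c=cams.camera("scene"); w=cams.camera("wrist")
W=cloud(c); x,y,z=W[...,0],W[...,1],W[...,2]
hs=cv2.cvtColor(c["pixels"],cv2.COLOR_BGR2HSV); wood=(hs[...,0]>8)&(hs[...,0]<25)&(hs[...,1]>60)
P=W[(y>.18)&(y<.27)&(x>.6)&(x<.72)&(z>.055)&(z<.15)&wood]; best=0
for _ in range(2000):
    a,b,d=P[rng.choice(len(P),3)]; nn=np.cross(b-a,d-a); nn/=np.linalg.norm(nn)+1e-12
    m=abs((P-a)@nn)<.0025
    if m.sum()>best: best=m.sum();bm=m
Q=P[bm];q0=Q.mean(0);nn=np.linalg.svd(Q-q0)[2][2]; nn*=np.sign(nn[0])
print(len(P),best,"yaw",np.degrees(np.arctan2(nn[1],nn[0])),"tilt",np.arcsin(nn[2]),q0)
s=cv2.resize(c["pixels"][160:260,160:260],(500,500),interpolation=cv2.INTER_CUBIC)
im=np.zeros((500,800,3),np.uint8); im[:,:500]=s; im[:300,500:]=cv2.resize(w["pixels"][0:225,145:370],(300,300)); cv2.imwrite("pics/d.png",im)
E
```

```text
time: 15.6
ee_pos: [0.5897, 0.1593, 0.0438]
eef_rot: [0.993, 0.118, -0.003, 0.001]
ft_force: [-16.4, -4.2, 11.5]
width: 0.0213
grip_force: 60.0
[-16.37719452  -4.16687322  11.52724584] [-0.74536484  3.25297613  0.00829728]
335 335 yaw 15.786773250356253 tilt 0.06607060039887551 [0.66262322 0.22653118 0.10511529]
```

View pics/d.png

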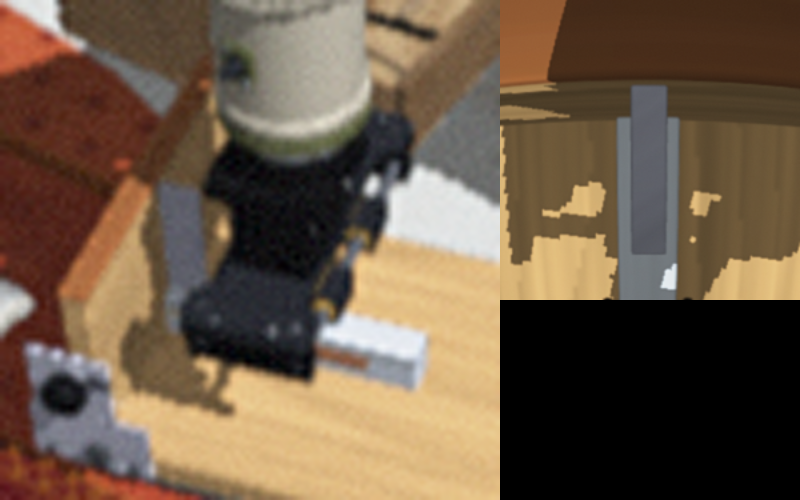

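The picture shows the blade lying along the fence. The free depth fit over that shadowed patch looks unreliable (its yaw is off), so I'll check tilt with yaw fixed, before against now, from both cameras.

```bash
cat > tilt.py <<'E'
from h import *
def tilt(c,lab,yaw=np.radians(13.37)):
    W=cloud(c); e=np.array([np.cos(yaw),np.sin(yaw)]); l=np.array([-e[1],e[0]])
    hs=cv2.cvtColor(c["pixels"],cv2.COLOR_BGR2HSV); wood=(hs[...,0]>5)&(hs[...,0]<25)&(hs[...,1]>50)
    s=W[...,:2]@e-.699; t=W[...,:2]@l; z=W[...,2]
    for lo,hi in((-.08,-.025),(.025,.09)):
        m=wood&(abs(s)<.03)&(t>.0175+lo)&(t<.0175+hi)&(z>.055)&(z<.148); S,Z=s[m],z[m]; k=np.ones(len(S),bool)
        if len(S)<20: print(lab,lo,len(S)); continue
        for _ in range(6):
            p=np.polyfit(Z[k]-.036,S[k],1); d=S-np.polyval(p,Z-.036); k=abs(d)<max(.0015,2*d[k].std())
        print(lab,(lo,hi),k.sum(),len(S),"tilt",-p[0].round(4),"s at pivot",p[1].round(4),"rms",d[k].std().round(4))
E
python3 - <<'E'
from tilt import *
for f in("scene","scene3","top"): tilt(np.load(f+".npy",allow_pickle=True).item(),f)
for n in("scene","top"): c=cams.camera(n); np.save(n+"4.npy",c,allow_pickle=True); tilt(c,"now "+n)
print(monitor.read_state()["ft_force"])
E
```

```text
scene (-0.08, -0.025) 130 139 tilt 0.078 s at pivot -0.0 rms 0.0006
scene (0.025, 0.09) 183 194 tilt 0.0785 s at pivot 0.0001 rms 0.0006
scene3 (-0.08, -0.025) 75 81 tilt 0.0785 s at pivot 0.0005 rms 0.0007
scene3 (0.025, 0.09) 188 196 tilt 0.0746 s at pivot 0.0 rms 0.0007
top (-0.08, -0.025) 86 90 tilt 0.0759 s at pivot -0.0011 rms 0.0006
top (0.025, 0.09) 101 107 tilt 0.0688 s at pivot -0.0016 rms 0.0006
now scene (-0.08, -0.025) 90 100 tilt 0.0024 s at pivot 0.0001 rms 0.0007
now scene (0.025, 0.09) 217 238 tilt 0.0001 s at pivot -0.0002 rms 0.0007
now top (-0.08, -0.025) 60 66 tilt -0.0013 s at pivot -0.0014 rms 0.0007
now top 0.025 0
[-17.00707463  -4.3173298   11.5967462 ]
```

The fence is upright: tilt about 0.001 rad from both cameras. The forces are about 16 N on the bed and 11-17 N on the fence. I'll hold for a second, then draw back along -x without changing the yaw.

```bash
python3 -m crank '{"steps": [[[0,0,0],[0,0,0]],[[0,0,0],[0,0,0]],[[0,0,0],[0,0,0]],[[0,0,0],[0,0,0]],[[0,0,0],[0,0,0]],[[0,0,0],[0,0,0]],[[0,0,0],[0,0,0]],[[0,0,0],[0,0,0]],[[0,0,0],[0,0,0]],[[0,0,0],[0,0,0]]]}' 
python3 -m crank '{"steps": [[[0,0,0],[0,0,0]],[[0,0,0],[0,0,0]],[[0,0,0],[0,0,0]],[[-0.04,-0.01,0],[0,0,0]],[[-0.04,-0.01,0],[0,0,0]],[[-0.04,-0.01,0],[0,0,0]],[[-0.04,-0.01,0],[0,0,0]],[[0,0,0],[0,0,0]]]}'
```

```text
time: 16.63
ee_pos: [0.5896, 0.1594, 0.0438]
eef_rot: [0.993, 0.118, -0.003, 0.001]
ft_force: [-15.5, -3.5, 10.7]
width: 0.0219
grip_force: 60.0
time: 17.3
ee_pos: [0.5884, 0.1585, 0.0439]
eef_rot: [0.993, 0.117, 0.0, 0.0]
ft_force: [-1.1, -0.2, -3.7]
width: 0.0213
grip_force: 60.0
```

```bash
python3 -m crank '{"steps": [[[-0.08,-0.019,0],[0,0,0]],[[-0.12,-0.029,0],[0,0,0]],[[-0.2,-0.048,0.04],[0,0,0]],[[-0.3,-0.07,0.08],[0,0,0]],[[-0.4,-0.095,0.2],[0,0,0]],[[-0.4,-0.095,0.4],[0,0,0]],[[0,0,0.7],[0,0,0]],[[0,0,0.8],[0,0,0]],[[0,0,0.5],[0,0,0]],[[0,0,0],[0,0,0]]]}' 
python3 -m crank '{"steps": [[[0,0,0],[0,0,0]],[[0,0,0],[0,0,0]],[[0,0,0],[0,0,0]]]}'
python3 - <<'E'
from tilt import *
for n in("scene","top"): c=cams.camera(n); tilt(c,"now "+n)
E
```

```text
time: 18.13
ee_pos: [0.5521, 0.1502, 0.1151]
eef_rot: [0.993, 0.117, 0.002, -0.0]
ft_force: [0.4, 0.4, -3.3]
width: 0.0218
grip_force: 60.0
time: 18.38
ee_pos: [0.5501, 0.1494, 0.1107]
eef_rot: [0.993, 0.117, -0.001, 0.0]
ft_force: [-0.6, -0.2, -4.5]
width: 0.0216
grip_force: 60.0
now scene (-0.08, -0.025) 154 172 tilt 0.0051 s at pivot 0.0003 rms 0.0008
now scene (0.025, 0.09) 218 244 tilt 0.0013 s at pivot -0.0 rms 0.0007
now top (-0.08, -0.025) 88 94 tilt -0.0119 s at pivot -0.0017 rms 0.0007
now top 0.025 0
```

```bash
python3 -m crank '{"steps": [[[-0.11,-0.4,0],[0,0,-0.28]],[[-0.11,-0.8,0],[0,0,-0.28]],[[-0.11,-0.9,0],[0,0,-0.28]],[[-0.11,-0.9,0],[0,0,-0.28]],[[-0.11,-0.9,0],[0,0,-0.28]],[[-0.11,-0.9,0],[0,0,-0.28]],[[-0.11,-0.9,0],[0,0,-0.28]],[[-0.11,-0.9,0],[0,0,-0.28]],[[-0.11,-0.9,0],[0,0,-0.28]],[[-0.11,-0.9,0],[0,0,-0.28]]]}' | grep ee
python3 -m crank '{"steps": [[[-0.11,-0.9,0],[0,0,-0.28]],[[-0.11,-0.9,0],[0,0,-0.28]],[[-0.11,-0.9,0],[0,0,-0.28]],[[-0.11,-0.9,0],[0,0,-0.28]],[[-0.11,-0.9,0],[0,0,-0.28]],[[-0.11,-0.9,0],[0,0,-0.28]],[[-0.11,-0.9,0],[0,0,-0.28]],[[-0.11,-0.9,0],[0,0,-0.28]],[[-0.11,-0.9,0],[0,0,-0.28]],[[-0.11,-0.7,0],[0,0,-0.28]]]}' | grep ee
python3 -m crank '{"steps": [[[0,0,0],[0,0,0]],[[0,0,0],[0,0,0]],[[0,0,-0.5],[0,0,0]],[[0,0,-0.8],[0,0,0]],[[0,0,-0.8],[0,0,0]],[[0,0,-0.8],[0,0,0]],[[0,0,-0.5],[0,0,0]],[[0,0,-0.2],[0,0,0]],[[0,0,0],[0,0,0]],[[0,0,0],[0,0,0]]]}'
```

```text
ee_pos: [0.5226, -0.0621, 0.1118]
eef_rot: [1.0, -0.006, -0.0, 0.0]
ee_pos: [0.4952, -0.2834, 0.112]
eef_rot: [0.992, -0.128, -0.0, 0.0]
time: 20.98
ee_pos: [0.4964, -0.2801, 0.0225]
eef_rot: [0.992, -0.126, 0.0, 0.0]
ft_force: [0.9, -0.7, -3.2]
width: 0.0214
grip_force: 60.0
```

```bash
python3 -m crank '{"steps": [[[0,0,-0.1],[0,0,0]],[[0,0,-0.1],[0,0,0]],[[0,0,-0.1],[0,0,0]],[[0,0,0],[0,0,0]],[[0,0,0],[0,0,0]]]}' | grep -E "ee_|ft"
for i in 1 2 3; do python3 -m crank '{"steps": [[[0,0,-0.03],[0,0,0]],[[0,0,0],[0,0,0]],[[0,0,0],[0,0,0]]]}' | grep -E "ee_|ft";done
```

```text
ee_pos: [0.4959, -0.2803, 0.0146]
ft_force: [0.4, 0.1, -4.2]
ee_pos: [0.4959, -0.2803, 0.0139]
ft_force: [-0.5, 0.6, -4.7]
ee_pos: [0.4959, -0.2803, 0.013]
ft_force: [-0.6, 0.4, -4.5]
ee_pos: [0.4959, -0.2802, 0.0123]
ft_force: [0.5, 0.2, -4.4]
```

```bash
for i in 1 2; do python3 -m crank '{"steps": [[[0,0,-0.02],[0,0,0]],[[0,0,0],[0,0,0]],[[0,0,0],[0,0,0]]]}' | grep -E "ee_|ft";done
```

```text
ee_pos: [0.496, -0.2803, 0.0119]
ft_force: [-0.2, -0.5, -4.3]
ee_pos: [0.496, -0.2803, 0.0117]
ft_force: [-2.6, 1.1, 3.3]
```

Landed. Now I'll release and lift clear.

```bash
python3 -m crank '{"steps": [[[0,0,0.01],[0,0,0]],[[0,0,0],[0,0,0]],[[0,0,0],[0,0,0]],[[0,0,0],[0,0,0]],[[0,0,0],[0,0,0]],[[0,0,0],[0,0,0]],[[0,0,0],[0,0,0]],[[0,0,0],[0,0,0]]]}' 60
python3 -m crank '{"steps": [[[0,0,0.3],[0,0,0]],[[0,0,0.7],[0,0,0]],[[0,0,1],[0,0,0]],[[0,0,1],[0,0,0]],[[0,0,1],[0,0,0]],[[0,0,1],[0,0,0]],[[0,0,1],[0,0,0]],[[0,0,1],[0,0,0]],[[0,0,0],[0,0,0]],[[0,0,0],[0,0,0]]]}'
python3 - <<'E'
from tilt import *
c=cams.camera("wrist"); cv2.imwrite("pics/w9.png",c["pixels"]); np.save("w9.npy",c,allow_pickle=True)
hsv=cv2.cvtColor(c["pixels"],cv2.COLOR_BGR2HSV)
blob(c,(hsv[...,1]>90)&(hsv[...,0]<25)&(np.indices(hsv.shape[:2])[1]>190)&(np.indices(hsv.shape[:2])[1]<290)&(np.indices(hsv.shape[:2])[0]>68)&(np.indices(hsv.shape[:2])[0]<228),.004,"mat")
for n in("scene","top"): tilt(cams.camera(n),n)
E
```

```text
time: 23.32
ee_pos: [0.4959, -0.2803, 0.0116]
eef_rot: [0.992, -0.127, 0.0, 0.0]
ft_force: [-0.1, -0.0, -0.3]
width: 0.0588
grip_force: 0.0
time: 24.15
ee_pos: [0.4966, -0.2806, 0.1885]
eef_rot: [0.992, -0.126, 0.002, 0.001]
ft_force: [-0.3, 0.7, -0.9]
width: 0.0602
grip_force: 0.0
mat c [ 0.5125 -0.2838] sz [0.0788 0.1753] ang 75.22
scene (-0.08, -0.025) 158 179 tilt 0.0023 s at pivot -0.0002 rms 0.0008
scene (0.025, 0.09) 210 234 tilt 0.0051 s at pivot 0.0002 rms 0.0008
top (-0.08, -0.025) 104 119 tilt 0.0006 s at pivot -0.0009 rms 0.0006
top (0.025, 0.09) 128 141 tilt -0.0024 s at pivot -0.0013 rms 0.0007
```

View pics/w9.png

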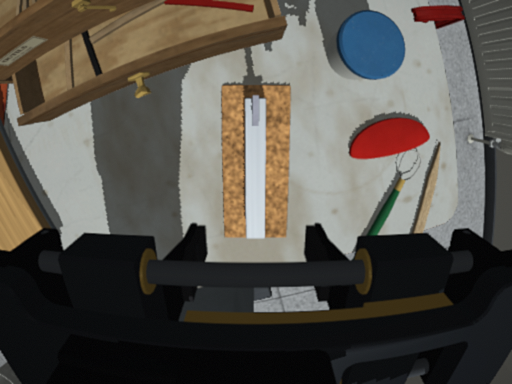

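The square stands upright and centred across the mat (foot px 246-265, mat px 222-290). I'll check its lengthwise position by casting a ray at the rear of the foot.

```bash
python3 - <<'E'
from h import *
c=np.load("w9.npy",allow_pickle=True).item()
print(wray(c,[[256,238],[257,98]],.034).round(4), wray(c,[[255,239],[256,85]],.004).round(4))
E
```

```text
[[ 0.4266 -0.2625  0.034 ]
 [ 0.5808 -0.3034  0.034 ]] [[ 0.4116 -0.2574  0.004 ]
 [ 0.5964 -0.3065  0.004 ]]
```

```bash
python3 -c "
from bench import ticket; print(ticket.close_job())"
```

```text
the job is handed in; nothing more can be done
None
```

Job handed in: the fence measures upright to within about 0.005 rad, the square was held against bed and fence for over a second (estimated 16 N on the bed, 11–17 N on the fence), and it now stands released on the middle of its mat.

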